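# Hold the cistern's vent slide open with the pull pin

### The job

Take the blue-handled pull pin out of its stand, put its shank down through the brass eyelet of the cistern's spring-return vent slide, and with the pin draw the slide out until its brass pointer stands within the width of the red mark on the scale. Finish while still gripping the pin and holding the slide there, with only the pin touching the slide; leave the nickel gauge and the grey gasket where they lie.

Things in the scene. Friction and masses are not known exactly. Their poses are not given: they have to be found in the camera images.
- rig: fixed vent rig, place and yaw vary. Origin under its dark base plate (110 x 280 mm, 8 mm thick, y -120 to +160 mm), z up. Pewter cistern, 84 mm diameter, at y -65, 90 mm high with its cap; pewter block 40 mm wide, 64 high, brass bush to y +23. The slide comes out along the rig's +y. White scale bar at x +40, 12 mm wide, top 42 mm above the bench, y +10 to +160
- slide: vent slide: 8 mm steel bar with a flat brass eyelet at its end. Origin: centre of the eyelet's upright hole at its top face, 55 mm above the bench; hole 13, ring 27 mm diameter, 8 thick; clear below down to the base plate. Axes as the rig's; at home at rig x 0, y +60 mm; travels 90 mm along rig +y. A spring pulls it home: 3 N at home, 8 to 11 N at the mark
- pointer (a point): tip of the brass pointer that rides on the slide, over the scale bar, 46 mm above the bench (40 mm to the +x side of the eyelet, 22 mm behind it along y). Moves with the slide
- mark: red clip fixed over the white scale bar, 8 mm wide along y. Origin: middle of its width, at the bar's top, 42 mm above the bench; axes as the rig's. The pointer passes just over it without touching. It lies 40 to 70 mm out along rig +y from the pointer's rest, varying
- pin: the loose pull pin, 60 g, standing upright in its stand. Origin: on its axis at the underside of the collar. Below: steel shank 8 mm diameter, 34 mm long, tapered over the last 4 mm. Above: collar 18 mm diameter, 4 mm high, then a blue square handle 16 x 16 mm, from 4 to 44 mm above the origin, its faces square to the pin's x and y axes. z up
- stand: wooden stand block, fixed, 52 x 52 mm, 45 mm high, origin at the centre of its underside, with an upright 12 mm hole in the middle in which the pin stands, its collar on the block's top
- gauge: nickel reference gauge, loose, lying face up: 72 mm diameter, 30 mm thick, with a short brass stem to its -y side; origin at the centre of its underside. To be left alone
- gasket: grey fibre gasket disc, loose and flat: 64 mm diameter with a 36 mm hole, 4 mm thick; origin at the centre of its underside. To be left alone

How it is judged:
By the outcome, as a careful person would: the job done as asked, in the order asked, and still so for the second after the job is handed in, while the arm keeps its last pose, push and grip.
It also fails if it takes over 45 s, if anything falls off the work surface, if the arm or the gripper's body presses on something with over 40 N, if the wrist force passes 120 N, or if a joint passes its speed limit or range.

### The arm

A 6-joint arm with a two-finger parallel gripper is mounted at the origin on the work surface. World frame = base frame: x ahead of the robot, y to its left, z up, the work surface at z = 0. Lengths are in m, angles in rad, forces in N, time in s.
With the tool pointing down it reaches from about 0.35 to 0.975 m from the base axis. Payload 4.9 kg.
Tool frame: the origin (TCP) lies midway between the tips of the shut fingers; the grasp point (between the pads) lies 19 mm behind it; z points along the fingers, y is the line along which they close (so a half turn about z gives the same grasp; the last joint's range is limited). The gripper opens to 85 mm and grips with 20 to 120 N. Pads are 22 mm wide; open, the fingers measure 114 mm over their backs; the gripper's body (76 mm by 85 mm) begins 54 mm behind the grasp point. The pads swing forward as they close: fully open they stand 13 mm farther back than shut.
Start: joints at [1.109, 0.053, 1.613, -0, 1.476, -0.119], TCP at [0.21, 0.589, 0.231] pointing down, gripper open.
Joint ranges: [-3.01, 3.01], [-1.01, 2.22], [0.06, 2.58], [-1.02, 4.17], [0.09, 2.62], [-3.14, 3.14]. Speed limits (rad/s): [2.57, 2.57, 3.14, 3.14, 3.14, 3.14].

### API

Orientations are given as a unit quaternion [w, x, y, z].
In Python, from plant import manip, ticket, grab_frame, camera_params gives the robot as it stands (manip), with the cameras as plain functions and the job (ticket).
- The arm moves only by the tool shift_gripper, called after ">>>" as name(argument=value, ...) on one line, values as JSON. Schema: {"type":"object","properties":{"motion":{"type":"string"},"only":{"type":"string"},"quiet":{"type":"boolean"},"lines":{"type":"string"}},"required":["motion"],"additionalProperties":false}. motion is a string of 1 to 5 rows, parted by semicolons, with the numbers parted by commas; each row has 7 numbers: the opening from 0.0 (shut) to 1.0 (fully open), then dx, dy, dz in shares of the most that a row can go, 1 being 62.5 mm, then a rotation vector rx, ry, rz in normalised numbers (1 is 60 degrees); each row shifts and turns the commanded pose from where the row before left it, along the tool's axes as they then stand; what a row does not reach is not made up. A row lasts 1/8 s, in which the tool goes at most 0.0625 m and 0.188 rad, less where a joint would pass 70% of its speed; a pose out of reach is approached as far as the arm can. The fingers move at their own pace and stop on an object; the grip force is fixed at half the most. Time passes only in rows, so rows that do not move let the fingers close. The tool returns the time, the measured TCP pose, the force, the opening and the grip force at its end. only (a regular expression) keeps the lines of the reply that match it, lines (a string "A,B") keeps lines A to B, and quiet returns only ok. No shift or turn number may pass 1 either way. Input that does not fit is refused with a message, and nothing moves.
- manip.state(): the state, without advancing time (a new reading comes with each control period).
- grab_frame(name): name is "scene" or "top" or "wrist"; returns the picture (400x640x3 uint8, red, green, blue); there is no depth.
- camera_params(name): a dict with "intrinsics" (3x3 intrinsics, pixels), "xyz" and "orientation" of the camera in the world. Camera axes: x right, y down, z forward; pixel columns grow to the right and rows downward; lengths in m; the calibration is good to about 2 mm. A picture is of the moment at which its call begins: read the wrist's pose just before it. camera_params takes no time and is no camera call; for the wrist camera it gives the pose at the moment of the call.
- ticket.job_done(): hands the job in; it is judged then, once.
The state is a dict: "time": time; "joint_pos": joint angles; "joint_vel": joint speeds; "joint_efforts": joint torques, N m; "tool_pos": TCP position; "tool_rot": TCP orientation; "contact_force": force on the tool from outside, world axes, zero at the start; "ft_torque": the same for the moment, N m; "gripper_width": opening from 0.0 (shut) to 1.0 (fully open); "grasp_force": force on a finger pad.
Only numpy, scipy, OpenCV 4.12 (cv2) and the standard library are available. Lean on these libraries where they do the work, as an engineer would, in place of code of your own. Each camera call takes 0.05 s, during which the arm holds its last target. There are 200 camera calls.

## Working session

There is one attempt and no reset: what is moved stays moved. The work goes in short steps, Python scripts to look and compute and a tool call to move; the robot and the scene stay as the last step left them, time stands still between calls to the robot, and variables do not carry over. Pictures are saved under pics/ and viewed, at most 10 in all, crops included, and the job is handed in when it is done.

```bash
ls; mkdir -p pics
```

Run:
```python
from plant import manip, ticket, grab_frame, camera_params
import cv2
for n in ("scene","top"):
    cv2.imwrite(f"pics/{n}0.png",grab_frame(n)[:,:,::-1]); p=camera_params(n);print(n,p)
print(manip.state())
```

```text
pics
plant.py
scene {'intrinsics': array([[466.23125534,   0.        , 318.48492115],
       [  0.        , 466.23125534, 199.46602663],
       [  0.        ,   0.        ,   1.        ]]), 'xyz': array([1.02711663, 0.2282074 , 0.63279154]), 'orientation': array([-0.21815109,  0.53030902,  0.76429804, -0.2950101 ])}
top {'intrinsics': array([[488.0201262 ,   0.        , 316.01590009],
       [  0.        , 488.0201262 , 198.36529043],
       [  0.        ,   0.        ,   1.        ]]), 'xyz': array([0.42957654, 0.05858769, 1.10450907]), 'orientation': array([ 0.03167269, -0.70300727,  0.70868248, -0.0504655 ])}
{'time': 0.1, 'joint_pos': array([ 1.10897909e+00,  5.33256009e-02,  1.61419811e+00, -4.54488753e-05,
        1.47599467e+00, -1.18998418e-01]), 'joint_vel': array([ 0.00136857, -0.00052981, -0.0038391 ,  0.00231187, -0.00382914,
        0.00084248]), 'joint_efforts': array([ 5.31807609e-05, -3.94900882e+01, -3.71364641e+01, -1.30934059e-04,
        3.90463712e-03,  2.34780020e-05]), 'tool_pos': array([0.20983922, 0.58810367, 0.23013967]), 'tool_rot': array([-2.54036011e-04,  1.70569052e-01,  9.85345255e-01, -9.29022620e-04]), 'contact_force': array([ 1.19479079, -0.79586492,  0.29068328]), 'ft_torque': array([0.0299737 , 0.05721462, 0.01663507]), 'grasp_force': 0.0, 'gripper_width': 1.0024473953693376}
```

View pics/scene0.png

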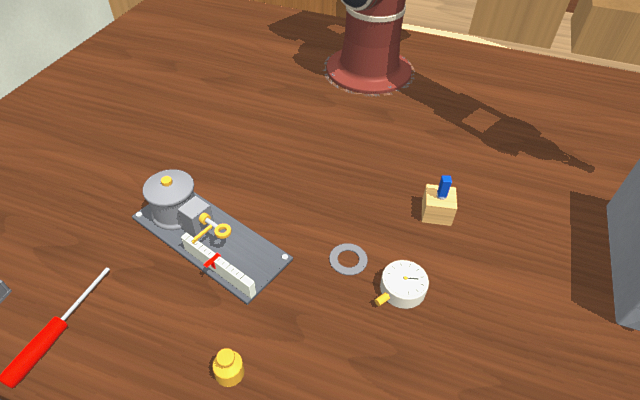

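View pics/top0.png

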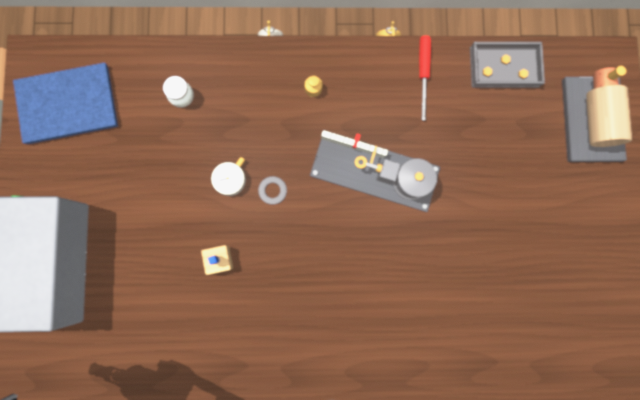

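The scene view shows the rig at about (210,235), the pin in its stand at (440,200), and the gasket and gauge at (348,259) and (405,283). In the top view the eyelet is near (361,162), the red mark (357,139) and the pin (213,260). I'll zoom in for precise features.

Run:
```python
import cv2,numpy as np
t=cv2.imread("pics/top0.png");s=cv2.imread("pics/scene0.png")
def c(i,x,y,w,h,k): return cv2.resize(i[y:y+h,x:x+w],None,fx=k,fy=k,interpolation=cv2.INTER_CUBIC)
a=c(t,305,120,133,50,6); 
b=np.hstack([c(s,170,195,75,55,6),c(t,198,240,38,36,6)[:216].repeat(1,0) if 0 else cv2.copyMakeBorder(c(t,196,240,40,40,6),0,90,0,0,0)])
b=cv2.copyMakeBorder(b,0,0,0,a.shape[1]-b.shape[1],0) if b.shape[1]<a.shape[1] else b[:,:a.shape[1]]
o=np.vstack([a,b])[:600];print(o.shape,a.shape);cv2.imwrite("pics/z.png",o)
```

```text
(600, 798, 3) (300, 798, 3)
```

View pics/z.png

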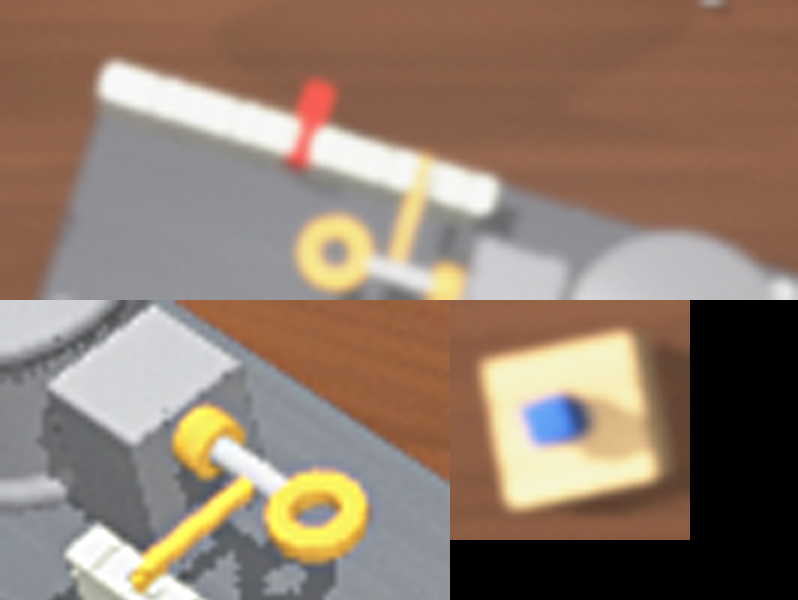

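The zoom puts the eyelet centre at top (360.4,161.6) and scene (222.4,230.1). The pointer tip is at top (375.8,145.4), the red clip near top (351.6,140.4), and the blue handle top at (212.6,259.3).

Create h.py:
```python
import numpy as np
from scipy.spatial.transform import Rotation as R
from plant import manip, ticket, grab_frame, camera_params
def cam(n):
    p=camera_params(n);q=p["orientation"]
    return p["intrinsics"],p["xyz"],R.from_quat(np.r_[q[1:],q[0]]).as_matrix()
def hit(n,u,v,z,c=None):
    K,o,M=c or cam(n); d=M@np.linalg.solve(K,[u,v,1]); return o+d*(z-o[2])/d[2]
def proj(n,P,c=None):
    K,o,M=c or cam(n); q=K@(M.T@(np.asarray(P)-o)); return q[:2]/q[2]
```

Run:
```python
from h import *
import cv2
np.set_printoptions(precision=4,suppress=True)
f=lambda n,u,v,z:hit(n,u,v,z)[:2]
e=f("top",360.4,161.6,.055);print("eye",e,f("scene",222.4,230.1,.055))
p=f("top",375.8,145.4,.046);print("ptr",p,f("scene",192.4,241.2,.046))
c=lambda x,y:(305+x/6-.4,120+y/6-.4)
a=f("top",*c(108,80),.042);b=f("top",*c(490,197),.042)
d=a-b;print("bar",a,b,np.linalg.norm(d),"yaw +y dir",np.degrees(np.arctan2(d[1],d[0])))
for q in [(312,123),(300,160),(320,90)]: print("red",f("top",*c(*q),.042))
print("pin",f("top",212.6,259.3,.089),"stand",f("top",216.3,259.8,.045))
P=[f("top",196+x/6-.4,240+y/6-.4,.045) for x,y in [(33,57),(182,30),(212,180),(60,208)]]
print("stand corners",P,np.mean(P,0))
s=cv2.imread("pics/scene0.png").astype(int);
for n in("scene","top"):
    s=cv2.imread(f"pics/{n}0.png").astype(int);m=(s[...,0]>110)&(s[...,0]-s[...,2]>70);m[:,:190]=0;m[:,470:]=0
    v,u=np.nonzero(m);print(n,"blue",u.mean(),v.mean(),u.min(),u.max(),v.min(),v.max(),f(n,u.mean(),v.mean(),.07))
```

```text
eye [ 0.6325 -0.068 ] [ 0.6337 -0.0651]
ptr [ 0.6706 -0.1041] [ 0.6645 -0.103 ]
bar [0.7002 0.0136] [ 0.6554 -0.1277] 0.1482396567527691 yaw +y dir 72.4085088728745
red [ 0.6837 -0.062 ]
red [ 0.6697 -0.0573]
red [ 0.6962 -0.0653]
pin [0.4234 0.2447] stand [0.422  0.2449]
stand corners [array([0.4451, 0.2777]), array([0.4543, 0.2247]), array([0.4009, 0.2134]), array([0.3916, 0.2672])] [0.423  0.2457]
scene blue 444.25570776255705 185.7214611872146 438 451 175 197 [0.4214 0.249 ]
top blue 212.57142857142858 259.6938775510204 209 216 256 263 [0.4225 0.2482]
```

Units first: shifts go in shares of 62.5 mm and turns go in shares of 60 degrees. So -0.045 m is -0.72, -0.036 m is -0.576.

>>> shift_gripper(motion="1,-0.72,-0.576,0,0,0,0;1,-0.72,-0.576,0,0,0,0;1,-0.72,-0.576,0,0,0,0;1,-0.72,-0.576,0,0,0,0;1,-0.72,-0.576,0,0,0,0")

```text
time: 0.72
tool_pos: [0.3619, 0.3417, 0.2309]
tool_rot: [-0.0, 0.17, 0.985, -0.0]
contact_force: [-0.1, -0.2, 0.2]
gripper_width: 1.0
grasp_force: 0.0
```

>>> shift_gripper(motion="1,-0.72,-0.576,0,0,0,0;1,-0.72,-0.576,0,0,0,0;1,0,0,0,0,0,-0.1719;1,0,0,0,0,0,-0.1719;1,0,0,0,0,0,-0.1719")

```text
time: 1.35
tool_pos: [0.4219, 0.2449, 0.2307]
tool_rot: [-0.0, -0.101, 0.995, -0.0]
contact_force: [-0.1, 0.3, 0.3]
gripper_width: 1.0
grasp_force: 0.0
```

>>> shift_gripper(motion="1,0,0,0,0,0,0;1,0,0,0,0,0,0")

```text
time: 1.6
tool_pos: [0.4219, 0.2454, 0.231]
tool_rot: [-0.0, -0.097, 0.995, -0.0]
contact_force: [-0.7, -0.5, -0.6]
gripper_width: 0.999
grasp_force: 0.0
```

Run:
```python
from h import *
import cv2
np.set_printoptions(precision=4,suppress=True)
c=cam("wrist");s=manip.state();print(s["tool_pos"],s["tool_rot"],c)
i=grab_frame("wrist")[:,:,::-1];cv2.imwrite("pics/w1.png",i)
print(proj("wrist",[.4225,.2465,.089],c),proj("wrist",[.4225,.2465,.045],c))
```

```text
[0.4219 0.2454 0.231 ] [-0.0002 -0.0973  0.9953 -0.0001] (array([[342.1249,   0.    , 320.341 ],
       [  0.    , 342.1249, 202.8243],
       [  0.    ,   0.    ,   1.    ]]), array([0.35  , 0.2315, 0.3734]), array([[-0.1941,  0.9406,  0.2786],
       [ 0.981 ,  0.1863,  0.0545],
       [-0.0006,  0.2839, -0.9588]]))
[321.3236 191.4345] [321.2291 180.1413]
```

View pics/w1.png

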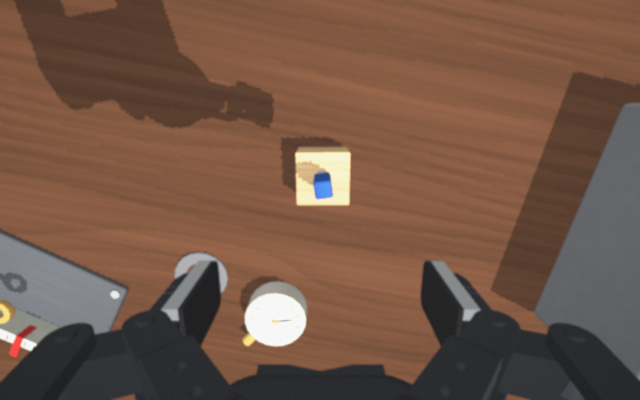

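The wrist view shows the stand square to the tool at (323,177). The blue handle, at (323,186), is turned slightly. I'll measure its yaw.

Run:
```python
from h import *
import cv2
np.set_printoptions(precision=4,suppress=True)
i=cv2.imread("pics/w1.png");c=cam("wrist")
z=cv2.resize(i[145:215,285:365],None,fx=9,fy=8.5,interpolation=cv2.INTER_CUBIC)
cv2.imwrite("pics/w1z.png",z)
```

```text
(no output)
```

View pics/w1z.png

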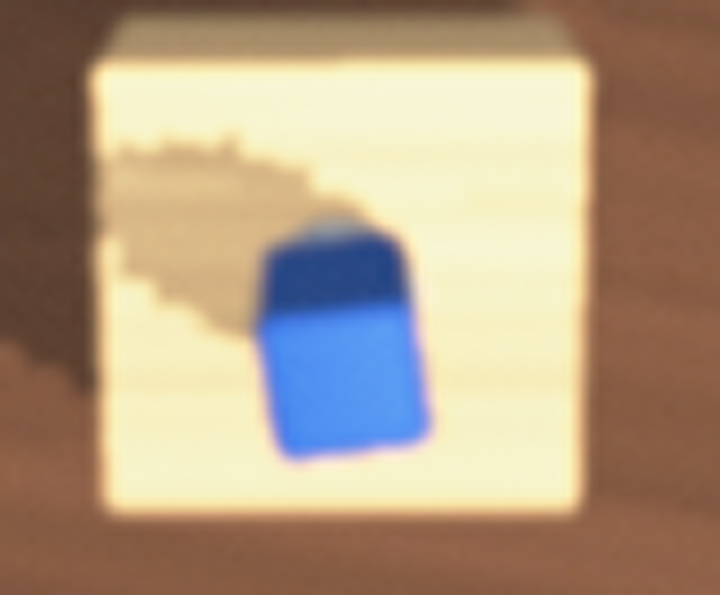

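Handle top-face corners in the crop are (260,325), (408,303), (430,435) and (285,458).

Run:
```python
from h import *
np.set_printoptions(precision=4,suppress=True)
c=cam("wrist");g=lambda x,y,z:hit("wrist",285+x/9-.45,145+y/8.5-.45,z,c)[:2]
P=[g(*q,.089) for q in[(260,325),(408,303),(430,435),(285,458)]]
for a,b in[(0,1),(3,2),(0,3),(1,2)]:
    d=P[b]-P[a];print(np.linalg.norm(d),np.degrees(np.arctan2(d[1],d[0])))
print("pin",np.mean(P,0)); S=[g(*q,.045) for q in[(95,63),(588,63),(577,513),(107,513)]];print("stand",np.mean(S,0))
d=np.mean(P,0)-manip.state()["tool_pos"][:2];a=np.radians(191.2);print("tool xy",d@[np.cos(a),np.sin(a)],d@[np.sin(a),-np.cos(a)])
```

```text
0.014181148130465872 110.38797262713537
0.014105079559907764 111.12487279322029
0.014051322672957361 20.728010771797816
0.013869671443982233 20.413402930209635
pin [0.4205 0.2476]
stand [0.4212 0.2476]
tool xy 0.0009614988327500075 0.0023812877747046604
```

In the tool's units: 0.055 m is 0.88, 0.045 m is 0.72, -0.164 rad / 1.0472 = -0.1566.

>>> shift_gripper(motion="1,0.016,0.032,0,0,0,-0.1566;1,0,0,0.88,0,0,0;1,0,0,0.88,0,0,0;1,0,0,0.72,0,0,0;1,0,0,0.336,0,0,0")

```text
time: 2.28
tool_pos: [0.4185, 0.2464, 0.0519]
tool_rot: [-0.003, -0.179, 0.984, -0.001]
contact_force: [1.0, 0.1, 0.5]
gripper_width: 0.997
grasp_force: 0.0
```

>>> shift_gripper(motion="0,0,0,0,0,0,0;0,0,0,0,0,0,0;0,0,0,0,0,0,0;0,0,0,0,0,0,0;0,0,0,0,0,0,0")

```text
time: 2.9
tool_pos: [0.4217, 0.2476, 0.0568]
tool_rot: [0.001, -0.18, 0.984, 0.0]
contact_force: [-0.2, -0.4, 5.5]
gripper_width: 0.177
grasp_force: 58.6
```

>>> shift_gripper(motion="0,0,0,0,0,0,0;0,0,0,0,0,0,0;0,0,0,0,0,0,0")

```text
time: 3.28
tool_pos: [0.4217, 0.2476, 0.0568]
tool_rot: [0.001, -0.18, 0.984, 0.0]
contact_force: [-0.8, -0.4, 5.5]
gripper_width: 0.174
grasp_force: 58.7
```

In the tool's units: -0.055 m is -0.88, -0.0527 m is -0.8432.

>>> shift_gripper(motion="0,0,0,-0.48,0,0,0;0,0,0,-0.88,0,0,0;0,0,0,-0.48,0,0,0;0,-0.1984,-0.8432,0,0,0,0;0,-0.1984,-0.8432,0,0,0,0")

```text
time: 3.9
tool_pos: [0.4817, 0.1568, 0.171]
tool_rot: [0.001, -0.181, 0.984, 0.0]
contact_force: [0.4, 0.8, -0.7]
gripper_width: 0.174
grasp_force: 59.4
```

>>> shift_gripper(motion="0,-0.1984,-0.8432,0,0,0,0;0,-0.1984,-0.8432,0,0,0,0;0,-0.1984,-0.8432,0,0,0,0;0,-0.1984,-0.8432,0,0,0,0;0,-0.1984,-0.8432,0,0,0,0")

```text
time: 4.53
tool_pos: [0.6328, -0.0688, 0.1698]
tool_rot: [-0.0, -0.179, 0.984, 0.0]
contact_force: [0.5, 0.1, -0.7]
gripper_width: 0.174
grasp_force: 59.4
```

>>> shift_gripper(motion="0,0,0,0,0,0,0.1595;0,0,0,0,0,0,0.1595;0,0,0,0,0,0,0.1595;0,0,0,0,0,0,0.1595;0,0,0,0,0,0,0")

```text
time: 5.15
tool_pos: [0.6319, -0.0672, 0.1697]
tool_rot: [-0.0, 0.152, 0.988, 0.0]
contact_force: [-0.0, 0.1, -1.4]
gripper_width: 0.176
grasp_force: 59.5
```

>>> shift_gripper(motion="0,0,0,0,0,0,0")

```text
time: 5.28
tool_pos: [0.6321, -0.0672, 0.17]
tool_rot: [-0.0, 0.152, 0.988, -0.0]
contact_force: [0.5, -0.4, -0.7]
gripper_width: 0.18
grasp_force: 59.5
```

Run:
```python
from h import *
import cv2
np.set_printoptions(precision=4,suppress=True)
c=cam("wrist");s=manip.state();print(s["tool_pos"],s["tool_rot"],s["gripper_width"]);np.save("c2.npy",np.array([*map(np.ravel,c)],object),allow_pickle=True)
i=grab_frame("wrist")[:,:,::-1];cv2.imwrite("pics/w2.png",i)
print(proj("wrist",[.633,-.067,.055],c))
```

```text
[ 0.6321 -0.0672  0.17  ] [-0.0002  0.1516  0.9884 -0.    ] 0.1799132542995771
[321.3215 200.0568]
```

View pics/w2.png

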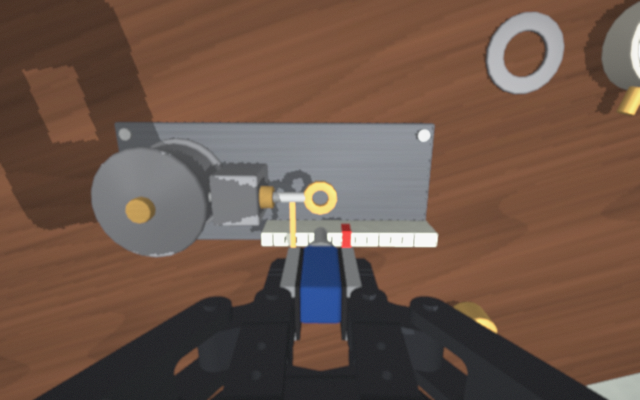

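The wrist view shows the eyelet at (320,198), the pointer tip at (293,246), the red mark at (347,236) and the pin tip at about (320,232). I'll segment for accuracy.

Run:
```python
from h import *
import cv2
np.set_printoptions(precision=4,suppress=True)
i=cv2.imread("pics/w2.png");c=cam("wrist");s=manip.state();t=s["tool_pos"]
h=cv2.cvtColor(i,cv2.COLOR_BGR2HSV).astype(int);H,S,V=h[...,0],h[...,1],h[...,2]
y=((H>17)&(H<32)&(S>110)&(V>120)).astype(np.uint8);y[:,:285]=0;y[:175]=0;y[252:]=0;y[:,342:]=0
r=((H<6)|(H>174))&(S>170)&(V>120);r[:215]=0;r[255:]=0;r[:,:335]=0;r[:,360:]=0
m=y.copy();m[:,:304]=0;(u,v),rad=cv2.minEnclosingCircle(cv2.findNonZero(m));print("ring",u,v,rad)
e=hit("wrist",u,v,.055,c);print("eye",e)
vv,uu=np.nonzero(y[:,:304]);k=vv>235;print("ptr cols",uu[k].min(),uu[k].max(),uu[k].mean(),"vmax",vv.max())
p=hit("wrist",uu[vv>=vv.max()-3].mean(),vv.max()-1,.046,c)
vr,ur=np.nonzero(r);print("red",ur.min(),ur.max(),vr.min(),vr.max())
for a in range(vr.min(),vr.max()+1):print(a,ur[vr==a].min(),ur[vr==a].max(),end="; ")
yr=np.array([np.cos(np.radians(72.4)),np.sin(np.radians(72.4))]);xr=np.array([yr[1],-yr[0]])
mk=[hit("wrist",ur.mean(),a,.042,c)[:2] for a in(235,244)]
print("\nptr rel eye (x,y)",(p-e)[:2]@xr,(p-e)[:2]@yr);print("mark rel eye",[((q-e[:2])@xr,(q-e[:2])@yr) for q in mk])
b=[hit("wrist",*q,.0421,c)[:2] for q in[(262,246),(437,246)]];d=b[1]-b[0];print("bar dir",np.degrees(np.arctan2(d[1],d[0])),np.linalg.norm(d))
print("tool y ang",np.degrees(2*np.arctan2(s["tool_rot"][2],s["tool_rot"][1]))-90)
print("pin tip proj exp",proj("wrist",[t[0],t[1],t[2]-.0458],c)); print("go",(e-t)[:2])
cv2.imwrite("pics/w2z.png",cv2.resize(i[180:260,270:370],None,fx=7,fy=7,interpolation=cv2.INTER_CUBIC))
```

```text
ring 319.5517883300781 197.0936279296875 16.70311164855957
eye [ 0.6304 -0.0676  0.055 ]
ptr cols 291 295 293.22222222222223 vmax 247
red 342 349 225 245
225 342 347; 226 342 348; 227 343 348; 228 343 348; 229 343 348; 230 343 349; 231 343 349; 232 343 349; 233 344 349; 234 344 349; 235 344 348; 236 343 349; 237 343 348; 238 343 348; 239 344 348; 240 344 348; 241 344 348; 242 343 348; 243 343 348; 244 343 348; 245 343 348; 
ptr rel eye (x,y) 0.045420130167237144 -0.022457827544807418
mark rel eye [(np.float64(0.03692697863320751), np.float64(0.022224089914034347)), (np.float64(0.04518410896245346), np.float64(0.022420819283014013))]
bar dir 72.57864984993363 0.14984241583039096
tool y ang 72.52746451472544
pin tip proj exp [320.7195 231.2352]
go [-0.0017 -0.0004]
```

View pics/w2z.png

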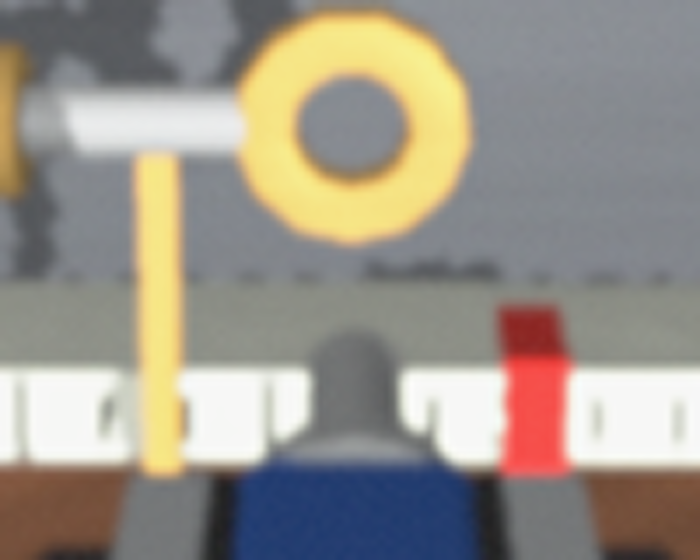

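The pin tip and eyelet line up to within about 0.5 mm, and the pull needed is about 44 mm. Descending now.

In the tool's units: 0.04 m is 0.64, 0.0005 m is 0.008.

>>> shift_gripper(motion="0,0.008,0,0.64,0,0,0;0,0,0,0.4,0,0,0;0,0,0,0.128,0,0,0;0,0,0,0.128,0,0,0;0,0,0,0,0,0,0")

```text
time: 5.95
tool_pos: [0.632, -0.0672, 0.0897]
tool_rot: [0.0, 0.153, 0.988, -0.0]
contact_force: [0.1, 0.4, 0.4]
gripper_width: 0.174
grasp_force: 59.5
```

In the tool's units: 0.01 m is 0.16.

>>> shift_gripper(motion="0,0,0,0.16,0,0,0;0,0,0,0.16,0,0,0;0,0,0,0,0,0,0")

```text
time: 6.32
tool_pos: [0.6307, -0.0669, 0.0678]
tool_rot: [-0.001, 0.153, 0.988, 0.0]
contact_force: [0.7, 0.3, -0.9]
gripper_width: 0.181
grasp_force: 59.5
```

Run:
```python
from h import *
import cv2
i=grab_frame("wrist");cv2.imwrite("pics/w3.png",i[:,:,::-1])
```

>>> shift_gripper(motion="0,0,0.16,0,0,0,0;0,0,0.16,0,0,0,0;0,0,0,0,0,0,0")

```text
time: 6.75
tool_pos: [0.6377, -0.048, 0.069]
tool_rot: [-0.0, 0.152, 0.988, -0.001]
contact_force: [-0.4, -4.1, -3.5]
gripper_width: 0.173
grasp_force: 59.3
```

In the tool's units: 0.008 m is 0.128.

>>> shift_gripper(motion="0,0,0.128,0,0,0,0;0,0,0.128,0,0,0,0;0,0,0.128,0,0,0,0;0,0,0,0,0,0,0;0,0,0,0,0,0,0")

```text
time: 7.38
tool_pos: [0.6445, -0.0265, 0.069]
tool_rot: [-0.001, 0.153, 0.988, -0.002]
contact_force: [-2.1, -6.7, -2.5]
gripper_width: 0.178
grasp_force: 59.3
```

Run:
```python
from h import *
import cv2
np.set_printoptions(precision=4,suppress=True)
c=cam("wrist");print(c[1]);i=grab_frame("wrist")[:,:,::-1];cv2.imwrite("pics/w4.png",i)
cv2.imwrite("pics/t4.png",grab_frame("top")[:,:,::-1]);s=grab_frame("scene")[:,:,::-1];cv2.imwrite("pics/s4.png",s)
cv2.imwrite("pics/c4.png",np.vstack([i[100:400,120:520].repeat(2,0).repeat(2,1)[:360], cv2.resize(s[210:270,170:303],(800,240),interpolation=cv2.INTER_CUBIC)]))
```

```text
[ 0.5748 -0.0041  0.2114]
```

View pics/c4.png

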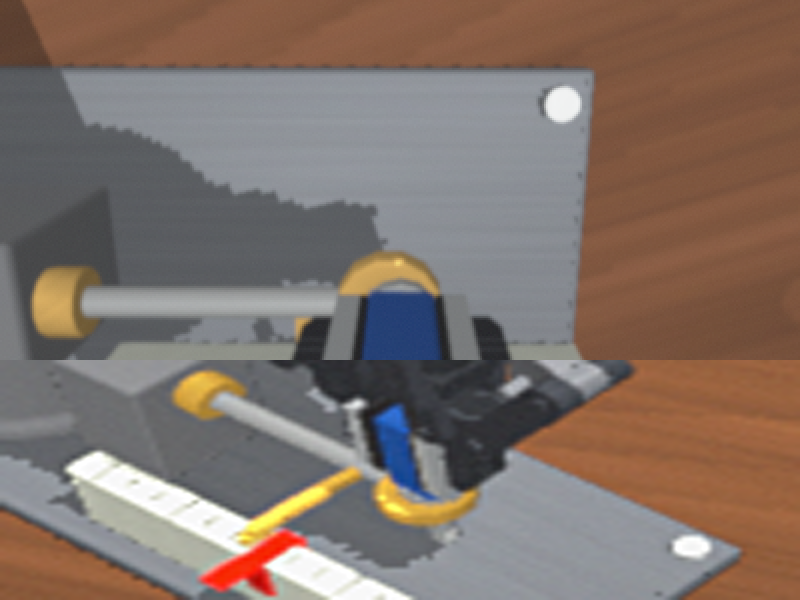

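The pin is through the eyelet and drawing the slide; in the scene view the pointer tip is at about (210.7,255) and the red clip at about (212,260), still a few mm beyond the pointer.

Run:
```python
from h import *
import cv2
np.set_printoptions(precision=4,suppress=True)
a=np.radians(72.5);yr=np.array([np.cos(a),np.sin(a)]);xr=np.array([yr[1],-yr[0]])
e=np.array([.6310,-.0671])
rig=lambda q:((q[:2]-e)@xr*1e3,(q[:2]-e)@yr*1e3)
i=cv2.imread("pics/s4.png").astype(int);s0=cv2.imread("pics/scene0.png").astype(int)
for n,im in(("s0",s0),("s4",i)):
    B,G,Rd=im[...,0],im[...,1],im[...,2]
    m=(Rd>130)&(G<70)&(B<70);m[:,:190]=0;m[:,240:]=0;m[:240]=0;m[290:]=0
    v,u=np.nonzero(m);P=np.array([rig(hit("scene",x,y,.043)) for x,y in zip(u,v)])
    k=np.abs(P[:,0]-40)<6;print(n,"red y",P[k,1].min(),P[k,1].max(),P[k,1].mean(),k.sum())
    m=(Rd>150)&(G>110)&(B<90)&(Rd-B>90);v,u=np.nonzero(m);P=np.array([rig(hit("scene",x,y,.047)) for x,y in zip(u,v)])
    k=(P[:,0]>25)&(P[:,0]<46)&(P[:,1]>-40)&(P[:,1]<45);print("ptr y",P[k,1].min(),P[k,1].max(),P[k,1].mean(),"x",P[k,0].max(),k.sum())
t=manip.state()["tool_pos"];print("tcp",rig(t))
```

```text
s0 red y 19.69763735068166 26.10196698195793 23.18521246288261 23
ptr y -24.72889773512498 -20.23524229822067 -22.529285508414393 x 43.671420326592546 23
s4 red y 20.061855743578693 26.10196698195793 23.31913349335175 22
ptr y 14.865526179166011 20.06002594036795 17.64249759430592 x 44.655847963321314 24
tcp (np.float64(0.685196171754608), np.float64(42.68869978513537))
```

In the tool's units: 0.005 m is 0.08.

>>> shift_gripper(motion="0,0,0.08,0,0,0,0;0,0,0,0,0,0,0;0,0,0,0,0,0,0;0,0,0,0,0,0,0")

```text
time: 8.02
tool_pos: [0.646, -0.022, 0.069]
tool_rot: [-0.001, 0.153, 0.988, -0.002]
contact_force: [-2.1, -7.0, -2.1]
gripper_width: 0.178
grasp_force: 59.4
```

Run:
```python
from h import *
import cv2
np.set_printoptions(precision=4,suppress=True)
o=[]
for n,(x,y) in(("scene",(180,235)),("top",(325,120))):
    i=grab_frame(n)[:,:,::-1];cv2.imwrite(f"pics/{n}5.png",i);o.append(cv2.resize(i[y:y+40,x:x+60],(780,300) ,interpolation=cv2.INTER_CUBIC) if 0 else cv2.resize(i[y:y+46,x:x+60],(390,300),interpolation=cv2.INTER_CUBIC))
cv2.imwrite("pics/c5.png",np.hstack(o))
a=np.radians(72.5);yr=np.array([np.cos(a),np.sin(a)]);xr=np.array([yr[1],-yr[0]]);e=np.array([.6310,-.0671])
rig=lambda q:((q[:2]-e)@xr*1e3,(q[:2]-e)@yr*1e3)
im=cv2.imread("pics/scene5.png").astype(int);B,G,Rd=im[...,0],im[...,1],im[...,2]
m=(Rd>130)&(G<70)&(B<70);m[:,:190]=0;m[:,240:]=0;m[:240]=0;m[290:]=0
v,u=np.nonzero(m);P=np.array([rig(hit("scene",x,y,.043)) for x,y in zip(u,v)]);k=np.abs(P[:,0]-40)<6;print("red",P[k,1].min(),P[k,1].max(),P[k,1].mean())
m=(Rd>150)&(G>110)&(B<90)&(Rd-B>90);v,u=np.nonzero(m);P=np.array([rig(hit("scene",x,y,.047)) for x,y in zip(u,v)])
k=(P[:,0]>25)&(P[:,0]<46)&(P[:,1]>-40)&(P[:,1]<45);print("ptr y",P[k,1].min(),P[k,1].max(),P[k,1].mean(),k.sum());print("tcp",rig(manip.state()["tool_pos"]))
```

```text
red 23.685530801629938 26.10196698195793 24.768382777899
ptr y 20.06002594036795 25.567485847132083 22.97968114350603 28
tcp (np.float64(0.7327318991751963), np.float64(47.49588162086237))
```

View pics/c5.png

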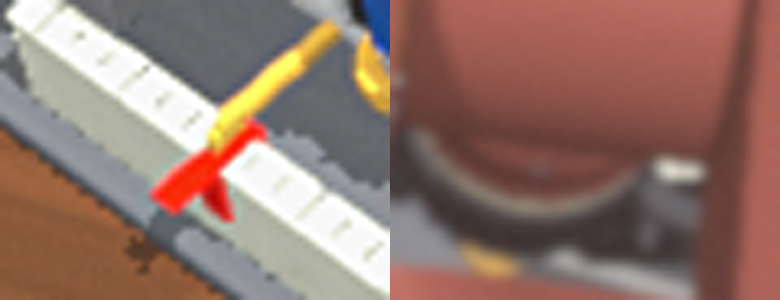

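The pointer sits over the red clip, at 23.0 mm against a mark centre of 22–23 mm (half-width 4 mm). The hold is steady.

```bash
python3 -c "
from plant import manip, ticket, grab_frame, camera_params
print(ticket.job_done())"
```

```text
the job is handed in; nothing more can be done
None
```

I handed the job in with the pin gripped through the eyelet and the slide held out; the pointer measured within about 1.5 mm of the red mark's centre (half-width 4 mm), and no verdict was returned.

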